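# Push a row of packing blocks home in the sprung channel

## Robot

A 6-joint arm with a two-finger parallel gripper is mounted at the origin on a cart in front of the work surface, level with it; the furniture and walls round the work are solid. World frame = base frame: x ahead of the robot, y to its left, z up, the work surface at z = 0. Lengths are in m, angles in rad, forces in N, time in s.
With the tool pointing down it reaches from about 0.35 to 0.975 m from the base axis. Payload 7.1 kg.
Tool frame: the origin (TCP) lies on the centre line of the jaws, within the pads' length; the fingertips stand 8 mm ahead of it and the grasp point (between the pads) lies 11 mm behind it; z points along the fingers, y is the line along which they close (so a half turn about z gives the same grasp; the last joint's range is limited). The gripper opens to 88 mm and grips with 3 to 60 N. Pads are 20 mm wide; open, the fingers measure 115 mm over their backs; the gripper's body (75 mm by 178 mm) begins 61 mm behind the grasp point.
Start: joints at [-1.266, 0.423, 1.63, -0, 1.089, -0.019], TCP at [0.199, -0.592, 0.231] pointing down, gripper open.
Joint ranges: [-3, 3], [-0.9, 2.11], [0.09, 2.58], [-1.31, 4.45], [0.11, 2.69], [-2.54, 2.54]. Speed limits (rad/s): [2.39, 2.39, 3.01, 3.14, 3.14, 3.14].

## Interface

Orientations are given as a unit quaternion [x, y, z, w].
In Python, from workcell import r, imaging, finish_job gives the robot as it stands.
- The arm moves only by the tool apply_moves, never from a script. Its argument "series" is a list of rows, each a list of 4 numbers: the shift along the tool's x, y, z scaled (see below), then the turn about the tool's z scaled (see below). A call has 1 to 8 rows; each row is the pose to reach, as a shift and turn from the pose commanded when the call began, along the tool's axes at that moment; what a row does not reach only later rows make up. The controller multiplies each number of a shift by 0.25 m and each number of a turn by 120 degrees. A row lasts 1/10 s, in which the tool goes at most 50 mm and 8.59 degrees, less where a joint would pass 70% of its speed; a pose out of reach is approached as far as the arm can. A call with a number of a shift or a turn outside -1 to 1 is refused whole. A call with a gripper value outside its range is refused whole. "claw" is the opening, from 0 (shut) to 1 (fully open), set as the call begins (left out, the last holds). The fingers move at their own pace and stop on an object; "newtons" is the grip in N (left out, the last holds). Time passes only in rows, so rows that repeat a pose let the fingers close. It gives the time, the measured TCP pose, the force, the opening and the grip force at its end, in the units of the state.
- r.get_state(): the state, without advancing time (a new reading comes with each control period).
- imaging.read_camera(name): name is "scene" or "top" or "wrist"; returns (picture, depth): 480x640x3 uint8, blue, green, red; 480x640 float32, m along the optical axis (not along the pixel's ray), 0 where there is no reading.
- imaging.get_calibration(name): a dict with "mtx" (3x3 intrinsics, pixels), "origin" and "attitude" of the camera in the world. Camera axes: x right, y up, looking along -z (the intrinsics and any distortion apply to the point x, -y, -z); pixel columns grow to the right and rows downward; lengths in m; the calibration is good to about 2 mm. A picture is of the moment at which its call begins: read the wrist's pose just before it. get_calibration takes no time and is no camera call; for the wrist camera it gives the pose at the moment of the call.
- finish_job(): hands the job in; it is judged then, once.
The state is a dict: "time": time; "joint_pos": joint angles; "joint_velocities": joint speeds; "joint_torque": joint torques, N m; "ee_pos": TCP position; "eef_rot": TCP orientation; "force": force on the tool from outside, world axes, zero at the start; "wrist_torque": the same for the moment, N m; "opening": finger opening in m; "grip_force": force on a finger pad.
Only numpy, scipy, OpenCV 4.12 (cv2) and the standard library are available. Lean on these libraries where they do the work, as an engineer would, in place of code of your own. Each camera call takes 0.05 s, during which the arm holds its last target. There are 200 camera calls.

## Task

Set the spare packing block squarely behind the last block of the row, its 55 mm faces crosswise like the others. Then push from the tail so that the row closes up and slides along the bench as one straight block into the aluminium channel, until it bears on the sprung red end pad with a gentle push of about 12 N (never 20 N); hold that for a second and back off, leaving the row straight and tight in the channel. Do not lift or tip the row's blocks, and leave the tin, the jar and the plaster part alone.

Things in the scene. Friction and masses are not known exactly. Their poses are not given: they have to be found in the camera images.
- channel: fixed aluminium guide channel; origin on the bench at the middle of its mouth, x into it (push direction), z up. Rails 26 mm high, 66 mm apart to x = 140 mm (flared to 78 at the mouth, x = 0 to 25 mm), 136 mm wide over the feet. A tight row of four is 160 mm long, so when home its tail face stands outside the mouth, at x = -64 to -36 mm by the setting of the end stop
- end_stop: fixed blue block, 90 mm wide, 48 mm high, 20 mm thick, across the channel's far end (its origin, foot centre, at channel x = 150 mm). Before it stands a red pad (56 wide, 43 high), set by screw so that its face is anywhere from channel x = 96 to 124 mm, not measured: find it by feel. The pad is sprung: yields at 2 N, 5 N more per mm, hard stop after 6 mm; springs back
- row_a_mid (a point): leading block of the row, nearest the channel's mouth: brown-grey packing block, 40 mm (its x) by 55 mm (its y) by 40 mm high, about 0.15 kg (varies); the point is its centre, 20 mm above its underside. The row stands before the mouth, in line with the channel to within 3 mm and 0.06 rad, gaps 4 to 16 mm; sliding four blocks takes 3 to 7 N at the hand
- row_b_mid (a point): middle block of the row: brown-grey packing block, 40 mm (its x) by 55 mm (its y) by 40 mm high, about 0.15 kg (varies); the point is its centre, 20 mm above its underside
- row_c_mid (a point): last block of the row: brown-grey packing block, 40 mm (its x) by 55 mm (its y) by 40 mm high, about 0.15 kg (varies); the point is its centre, 20 mm above its underside
- spare_mid (a point): spare block, standing alone on the robot's side of the row, its x within 40 degrees of the channel's: brown-grey packing block, 40 mm (its x) by 55 mm (its y) by 40 mm high, about 0.15 kg (varies); the point is its centre, 20 mm above its underside
- tin_mid (a point): cream tin, 70 mm across, 54 mm high, a bystander; the point is its centre
- jar_mid (a point): blue jar with black cap, 54 mm across, 70 mm high, a bystander; the point is its centre
- plaster_part_mid (a point): white turned plaster part, 57 mm across, 75 mm high, a bystander; the point is its centre
Things that resemble listed ones, but are neither listed nor needed, are in the scene too. Leave any orange look-alike of the part that bears spare_mid alone. What is shaped like the part that bears row_b_mid but orange is not meant.

How it is judged:
On the way, in this order (a step that is already met when the one before it is completed fails the run):
1. the spare block stands squarely behind the last block of the row, in line (within 10 mm and 0.15 rad), less than 35 mm behind it (y of spare_mid in the frame of channel between -0.01 and 0.01 m and angle between the x axis of spare_mid and the x axis of channel, either way round below 0.15 rad and distance between spare_mid and row_c_mid below 0.075 m and not (distance between row_a_mid and row_b_mid below 0.043 m and distance between row_b_mid and row_c_mid below 0.043 m and distance between row_c_mid and spare_mid below 0.043 m) and x of spare_mid in the frame of channel below -0.15 m and height (world z) of spare_mid below 0.0225 m and angle between spare_mid's own z axis and vertical below 0.05 rad), for 0.2 s.
2. all four blocks are closed up face to face (gaps under 3 mm) before the leading block is in the channel (distance between row_a_mid and row_b_mid below 0.043 m and distance between row_b_mid and row_c_mid below 0.043 m and distance between row_c_mid and spare_mid below 0.043 m and x of row_a_mid in the frame of channel below 0.005 m), for 0.1 s.
3. the row, in line in the channel and still tight, bears on the end pad with more than 4.5 N for half a second (distance between row_a_mid and row_b_mid below 0.043 m and distance between row_b_mid and row_c_mid below 0.043 m and distance between row_c_mid and spare_mid below 0.043 m and contact force between end_stop and anything else above 4.5 N and x of row_a_mid in the frame of channel above 0.072 m), for 0.5 s.
At the end, for the whole second after the job is handed in: The four blocks stand upright on the bench, released, in one straight row in the channel: leading centre more than 72.5 mm past the mouth, gaps under 3 mm, each centre within 8 mm of the channel's middle line, each block square to it within 0.06 rad (distance between row_a_mid and row_b_mid below 0.043 m and distance between row_b_mid and row_c_mid below 0.043 m and distance between row_c_mid and spare_mid below 0.043 m and x of row_a_mid in the frame of channel above 0.0725 m and y of row_a_mid in the frame of channel between -0.008 and 0.008 m and angle between the x axis of each of row_a_mid, row_b_mid, row_c_mid, spare_mid and the x axis of channel, either way round below 0.06 rad and angle between each of row_a_mid, row_b_mid, row_c_mid, spare_mid's own z axis and vertical below 0.05 rad and height (world z) of each of row_a_mid, row_b_mid, row_c_mid, spare_mid below 0.0225 m and y of row_b_mid in the frame of channel between -0.008 and 0.008 m and y of row_c_mid in the frame of channel between -0.008 and 0.008 m and y of spare_mid in the frame of channel between -0.008 and 0.008 m); the robot touches nothing.
It fails at once if the end pad is pushed with more than 20 N (contact force between end_stop and anything else above 20 N).
It fails at once if the robot strikes the channel with more than 15 N (contact force between any of the arm, the fingers and channel above 15 N).
It fails at once if a block of the row is lifted or tipped (height (world z) of any of row_a_mid, row_b_mid, row_c_mid above 0.026 m or angle between any of row_a_mid, row_b_mid, row_c_mid's own z axis and vertical above 0.2 rad).
It fails at once if the row has opened (a gap over 6 mm) with the leading block in the channel (x of row_a_mid in the frame of channel above 0.01 m and (distance between row_a_mid and row_b_mid above 0.047 m or distance between row_b_mid and row_c_mid above 0.047 m or distance between row_c_mid and spare_mid above 0.047 m)).
It fails at once if a bystander is moved by more than 15 mm (distance of any of tin_mid, jar_mid, plaster_part_mid from where it was at the start of the episode above 0.015 m).
It also fails if it takes over 61 s, if anything falls off the work surface, if the arm or the gripper's body presses on something with over 40 N, if the wrist force passes 120 N, or if a joint passes its speed limit or range.

## Working session

There is one attempt and no reset: what is moved stays moved. The work goes in short steps, Python scripts to look and compute and a tool call to move; the robot and the scene stay as the last step left them, time stands still between calls to the robot, and variables do not carry over. Pictures are saved under pics/ and viewed, at most 10 in all, crops included, and the job is handed in when it is done.

Besides the shell and the picture viewer there is one more tool, called after "Call:" as name(argument=value, ...) on one line, values as JSON. apply_moves: Moves the arm, as the interface text tells. Its arguments: {"type":"object","properties":{"series":{"type":"array"},"claw":{"type":"number"},"newtons":{"type":"number"}},"required":["series"]}

```bash
mkdir -p pics; cat > h.py <<'E'
import numpy as np,cv2
from scipy.spatial.transform import Rotation as R
from workcell import r,imaging,finish_job
def cal(n):
    c=imaging.get_calibration(n);a=np.array(c['attitude'],float)
    M=a if a.shape==(3,3) else R.from_quat(a).as_matrix()
    return np.array(c['mtx']),np.array(c['origin']),M,c
def shot(n,name):
    c=cal(n);im,d=imaging.read_camera(n);cv2.imwrite(f'pics/{name}.png',im);np.save(f'pics/{name}.npy',d)
    return im,d,c
def cast(c,uv,z):
    K,o,M,_=c;uv=np.atleast_2d(uv).astype(float)
    q=np.c_[(uv[:,0]-K[0,2])/K[0,0],-(uv[:,1]-K[1,2])/K[1,1],-np.ones(len(uv))]@M.T
    return o+q*((z-o[2])/q[:,2])[:,None]
def cloud(c,d):
    K,o,M,_=c;v,u=np.mgrid[:d.shape[0],:d.shape[1]]
    p=np.stack([(u-K[0,2])/K[0,0]*d,-(v-K[1,2])/K[1,1]*d,-d],-1)
    return p@M.T+o
E
python3 - <<'E'
from h import *
for n in ('top','scene'):
    im,d,c=shot(n,n+'0');print(n,c[3],(d>0).mean())
s=r.get_state();print({k:np.round(v,4).tolist() for k,v in s.items()})
E
```

```text
top {'mtx': array([[503.90502305,   0.        , 314.31041904],
       [  0.        , 503.90502305, 247.57369203],
       [  0.        ,   0.        ,   1.        ]]), 'origin': array([ 0.39818411, -0.04858962,  1.09066193]), 'attitude': array([-0.05632279,  0.04791332,  0.70618603, -0.70415435])} 0.9959342447916667
scene {'mtx': array([[477.39529453,   0.        , 323.52091137],
       [  0.        , 477.39529453, 239.86415991],
       [  0.        ,   0.        ,   1.        ]]), 'origin': array([0.16553051, 0.62811042, 0.49031565]), 'attitude': array([-0.13969936,  0.49628791,  0.83005523, -0.21258106])} 0.9957584635416666
{'time': 0.1, 'joint_pos': [-1.266, 0.4237, 1.6306, -0.0, 1.0886, -0.019], 'joint_velocities': [0.0008, -0.0012, -0.0026, -0.0018, -0.0001, 0.001], 'joint_torque': [0.0003, -54.5616, -27.4324, 0.0646, 0.0189, -0.0], 'ee_pos': [0.1987, -0.5921, 0.23], 'eef_rot': [0.9869, 0.1612, -0.0001, -0.0007], 'force': [-0.0714, 0.1307, 0.3209], 'wrist_torque': [0.0018, 0.009, 0.0004], 'grip_force': 0.0, 'opening': 0.088}
```

View pics/top0.png

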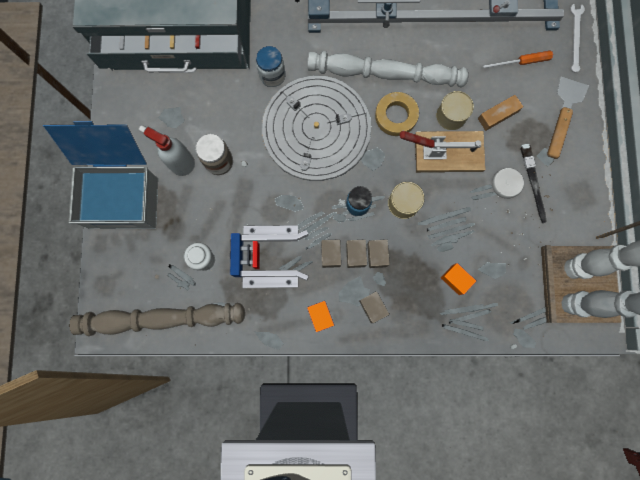

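View pics/scene0.png

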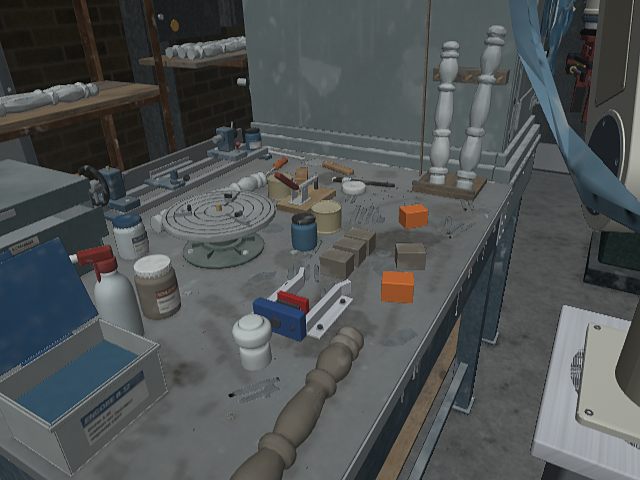

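The top view shows the channel at (235–305, 228–290), opening to the right. The row runs lead (331,253), middle (357,253), last (379,253). The only lone brown-grey block is at (374,307), so that is the spare. The orange blocks at (320,316) and (459,278) are the decoys. The tin is at (407,198), the jar at (359,201) and the plaster part at (197,256).

```bash
python3 - <<'E'
from h import *
im=cv2.imread('pics/top0.png');d=np.load('pics/top0.npy');c=cal('top')
P=cloud(c,d);K,o,M,_=c
print('view dir',-M[:,2],'up',M[:,1])
print('bench z',np.median(P[300:340,400:430,2]))
def box(name,u,v,z0=.033,z1=.047,w=18):
    sl=np.s_[v-w:v+w,u-w:u+w];m=((P[sl][...,2]>z0)&(P[sl][...,2]<z1)).astype(np.uint8)
    n,l,st,ce=cv2.connectedComponentsWithStats(m);k=l[w,w]
    p=P[sl][l==k];rc=cv2.minAreaRect((p[:,:2]*1000).astype(np.float32))
    print(name,np.round(rc[0],1),np.round(rc[1],1),round(rc[2],1),'z',np.median(p[:,2]),'mean',p[:,:2].mean(0))
for n,u,v in(('a',331,248),('b',357,248),('c',379,248),('spare',374,305)):box(n,u,v,w=20)
hsv=cv2.cvtColor(im,cv2.COLOR_BGR2HSV)
g=(P[...,2]>.015)&(P[...,2]<.035);g[:220]=0;g[300:]=0;g[:,:225]=0;g[:,312:]=0
print('rails px',[(int(v),np.where(g[v])[0][[0,-1]].tolist()) for v in range(222,300,3) if g[v].any()])
for n,u,v in (('tin',407,195),('jar',359,198),('plaster',197,250)):
    print(n,P[v,u])
big=cv2.resize(im[215:335,225:425],None,fx=4,fy=4,interpolation=cv2.INTER_CUBIC);cv2.imwrite('pics/topcrop.png',big)
E
```

```text
view dir [ 0.14702549  0.01164844 -0.98906411] up [ 0.9891307  -0.00374193  0.14699132]
bench z 0.0006014920034913551
a [501.1 -71.3] [ 85.9 206. ] 89.9 z 0.0010332497792522322 mean [ 0.56570282 -0.06702222]
b [ 543.3 -125.1] [54.8 40.1] 0.2 z 0.04006080613991547 mean [ 0.54362283 -0.12488428]
c [ 543.7 -171.4] [55.7 40.1] 4.2 z 0.040475394229700146 mean [ 0.54316534 -0.17134528]
spare [ 430.  -160.2] [54.6 40. ] 28.5 z 0.040371476706345666 mean [ 0.42986815 -0.16007268]
rails px [(231, [303, 306]), (234, [253, 307]), (237, [241, 301]), (240, [241, 290]), (243, [241, 258]), (246, [241, 258]), (249, [241, 258]), (252, [230, 250]), (255, [230, 258]), (258, [230, 258]), (261, [241, 258]), (264, [241, 258]), (267, [241, 258]), (270, [240, 297]), (273, [241, 302]), (276, [233, 308]), (279, [305, 306])]
tin [ 0.66440957 -0.23257138  0.05078254]
jar [ 0.65379026 -0.12961803  0.06924393]
plaster [0.54528919 0.20336258 0.07341747]
```

View pics/topcrop.png

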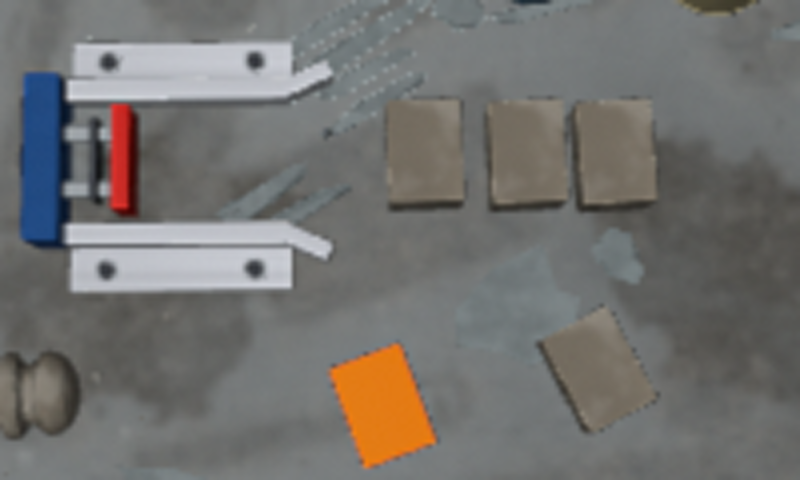

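The enlarged crop confirms the spare is the brown-grey block at crop (598,370). The orange block beside it at (383,405) is the decoy. Depth is clean, so next I fit the channel frame and work out the first approach.

```bash
cat >> h.py <<'E'
def yaw_y(q):
    y=R.from_quat(q).apply([0,1,0]);return np.degrees(np.arctan2(y[1],y[0]))
def plan(x,y,z,yaw,s=None):
    """row for the target; yaw=heading of tool y (mod 180), world deg"""
    s=s or r.get_state();p=np.array(s['ee_pos']);Q=R.from_quat(s['eef_rot'])
    t=Q.inv().apply(np.array([x,y,z])-p)/.25
    dy=(yaw-yaw_y(s['eef_rot'])+90)%180-90
    print('row',np.round(t,4),'turn',round(-dy/120,4),'pos',p.round(4),'yawy',round(yaw_y(s['eef_rot']),2),'F',np.round(s['force'],2),'t',s['time'],'op',s['opening'],'j6',round(s['joint_pos'][5],2))
E
python3 - <<'E'
from h import *
im=cv2.imread('pics/top0.png');d=np.load('pics/top0.npy');c=cal('top');P=cloud(c,d)
m=(P[...,2]>.024)&(P[...,2]<.028);m[:222]=0;m[292:]=0;m[:,:244]=0;m[:,312:]=0
p=P[m][:,:2]*1000
up=p[p[:,0]>543];lo=p[p[:,0]<543]
for n,q in(('far',up),('near',lo)):
    q=q[np.argsort(q[:,1])];print(n,len(q),'y range',q[0].round(1),q[-1].round(1))
    s=q[q[:,1]>10+0]; # straight part
    rc=cv2.minAreaRect(s.astype(np.float32));print(np.round(rc[0],1),np.round(rc[1],1),rc[2]); print('fit x=a*y+b',np.polyfit(s[:,1],s[:,0],1))
b=(P[...,2]>.044)&(P[...,2]<.052);b[:222]=0;b[292:]=0;b[:,:225]=0;b[:,260:]=0
rc=cv2.minAreaRect((P[b][:,:2]*1000).astype(np.float32));print('stop',rc)
b=(P[...,2]>.039)&(P[...,2]<.0445);b[:222]=0;b[292:]=0;b[:,:246]=0;b[:,270:]=0
q=P[b]*1000;print('pad',len(q),np.percentile(q,[2,50,98],axis=0).round(1))
def blk(u,v):
    z=P[...,2]
    m=((z>.036)&(z<.044)).astype(np.uint8);n,l=cv2.connectedComponents(m);q=P[l==l[v,u]]
    print(u,v,np.round(cv2.minAreaRect((q[:,:2]*1000).astype(np.float32)),2) if 0 else cv2.minAreaRect((q[:,:2]*1000).astype(np.float32)))
for u,v in((333,252),(357,252),(379,252),(374,305)):blk(u,v)
plan(.430,-.160,.13,28.5)
E
```

```text
far 259 y range [588.1 -20.4] [584.6 115.1]
[567.9  63.5] [103.5  37.5] 89.69593048095703
fit x=a*y+b [-7.20950128e-02  5.83793656e+02]
near 263 y range [493.4 -20.5] [530.2 113.9]
[518.4  62.6] [102.6  40.9] 89.85514831542969
fit x=a*y+b [7.92208756e-02 5.00277354e+02]
stop ((540.49755859375, 111.7442855834961), (56.202903747558594, 88.71744537353516), 89.35452270507812)
pad 109 [[515.3  84.   39.4]
 [542.8  89.   42.7]
 [568.4 105.6  44.4]]
333 252 ((544.1473999023438, -70.65001678466797), (53.887176513671875, 39.98118209838867), 0.6666213870048523)
357 252 ((543.8289184570312, -125.13823699951172), (53.7655143737793, 40.14945602416992), 0.19563840329647064)
379 252 ((543.7394409179688, -171.40866088867188), (55.68268966674805, 40.08844757080078), 4.190559387207031)
374 305 ((812.0559692382812, 16.0006103515625), (2005.3212890625, 2606.32470703125), 0.11311612278223038)
row [ 1.4269 -1.3435  0.4019] turn 0.6671 pos [ 0.1987 -0.5921  0.23  ] yawy -71.45 F [-0.07  0.13  0.32] t 0.1 op 0.08803370479132677 j6 -0.02
```

Call:
apply_moves(series=[[1,-0.94,0.2,-0.83],[1,-0.94,0.2,-0.83],[1,-0.94,0.2,-0.83],[1,-0.94,0.2,-0.83],[1,-0.94,0.2,-0.83],[1,-0.94,0.2,-0.83],[1,-0.94,0.2,-0.83],[1,-0.94,0.2,-0.83]], claw=1, newtons=25)

```text
time: 0.9
ee_pos: [0.3619, -0.2854, 0.1796]
eef_rot: [0.72, 0.694, 0.0, -0.002]
force: [-0.3, -0.9, -0.2]
opening: 0.0877
grip_force: 0.0
```

```bash
python3 - <<'E'
from h import *
d=np.load('pics/top0.npy');c=cal('top');P=cloud(c,d)
m=(P[...,2]>.024)&(P[...,2]<.028);m[:222]=0;m[292:]=0;m[:,:244]=0;m[:,312:]=0
p=P[m][:,:2]*1000
for n,q in(('far',p[p[:,0]>572]),('near',p[p[:,0]<513])):
    s=q[(q[:,1]>10)&(q[:,1]<98)]
    f=np.polyfit(s[:,1],s[:,0],1);e=s[:,0]-np.polyval(f,s[:,1]);print(n,len(s),f,'spread',e.min(),e.max())
    # inner edge by y bin
    for y in range(-25,100,10):
        b=q[(q[:,1]>=y)&(q[:,1]<y+10)]
        if len(b):print(y,len(b),b[:,0].min().round(1),b[:,0].max().round(1),end=' | ')
    print()
plan(.430,-.160,.13,28.5)
E
```

```text
far 167 [-5.01520984e-03  5.81088644e+02] spread -5.879670058312058 6.084969738713767
-25 6 585.8 595.0 | -15 17 579.5 592.7 | -5 16 575.1 588.3 | 5 18 575.1 586.3 | 15 17 575.2 586.0 | 25 20 575.2 586.2 | 35 18 575.2 586.5 | 45 23 575.1 586.5 | 55 20 575.3 586.6 | 65 20 575.4 586.6 | 75 22 575.5 586.4 | 85 14 575.5 586.7 | 95 18 575.4 584.4 | 
near 153 [-1.87658921e-03  5.03031936e+02] spread -5.197622372805199 5.884602209567163
-25 11 489.3 499.9 | -15 16 491.3 504.2 | -5 19 495.7 508.5 | 5 22 497.8 508.6 | 15 19 497.9 508.7 | 25 24 497.8 508.6 | 35 14 497.9 508.8 | 45 20 497.9 508.8 | 55 19 497.9 508.8 | 65 11 498.1 506.6 | 75 17 498.1 506.7 | 85 17 498.1 506.8 | 95 17 498.0 506.7 | 
row [0.5106 0.2547 0.1993] turn -0.2546 pos [ 0.3619 -0.2854  0.1796] yawy -2.05 F [-0.26 -0.89 -0.22] t 0.9 op 0.08765902359885838 j6 -0.66
```

Call:
apply_moves(series=[[0.511,0.255,0.3,-0.255],[0.511,0.255,0.3,-0.255],[0.511,0.255,0.3,-0.255],[0.511,0.255,0.3,-0.255],[0.511,0.255,0.3,-0.255],[0.511,0.255,0.3,-0.255],[0.511,0.255,0.3,-0.255]])

```text
time: 1.6
ee_pos: [0.4308, -0.1665, 0.1062]
eef_rot: [0.517, 0.856, 0.0, 0.0]
force: [0.7, -0.5, -0.0]
opening: 0.0879
grip_force: 0.0
```

```bash
python3 - <<'E'
from h import *
plan(.430,-.160,.02,28.5)
im,d,c=shot('wrist','w1');P=cloud(c,d)
z=P[...,2];m=((z>.036)&(z<.044)).astype(np.uint8);n,l,st,ce=cv2.connectedComponentsWithStats(m)
for i in range(1,n):
    if st[i,4]>500:print(st[i],cv2.minAreaRect((P[l==i][:,:2]*1000).astype(np.float32)))
E
```

```text
row [0.0247 0.009  0.3448] turn -0.0063 pos [ 0.4308 -0.1665  0.1062] yawy 27.74 F [ 0.69 -0.55 -0.03] t 1.6 op 0.08794463168386969 j6 -0.88
[ 331    0  125   82 8669] ((411.1669616699219, -48.809974670410156), (54.97232437133789, 36.27591323852539), 20.40913963317871)
[ 524  143  116  111 7908] ((543.0630493164062, -69.36064147949219), (55.65816879272461, 40.14899444580078), 1.7371224164962769)
[ 266  210  104   74 7311] ((428.9863586425781, -158.67922973632812), (55.08509826660156, 40.39452362060547), 28.123132705688477)
[ 468  234  124   98 6587] ((542.6360473632812, -123.52949523925781), (55.697139739990234, 40.08661651611328), 2.21504807472229)
```

View pics/w1.png

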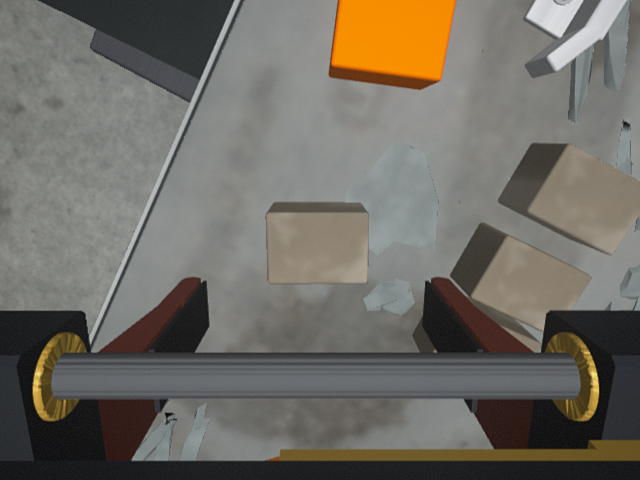

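The wrist view shows the spare at (317,247), between the open jaws; the orange decoy at (393,40) is clear. I let the arm settle, then compute the descent.

Call:
apply_moves(series=[[0,0,0,0],[0,0,0,0],[0,0,0,0]])

```text
time: 1.95
ee_pos: [0.4308, -0.166, 0.1059]
eef_rot: [0.516, 0.856, 0.0, 0.0]
force: [-0.2, 1.4, -0.1]
opening: 0.0878
grip_force: 0.0
```

```bash
python3 - <<'E'
from h import *
plan(.4294,-.159,.021,28.2)
E
```

```text
row [0.0274 0.0081 0.3397] turn -0.003 pos [ 0.4308 -0.166   0.1059] yawy 27.85 F [-0.21  1.36 -0.12] t 1.95 op 0.08775454159677894 j6 -0.88
```

Call:
apply_moves(series=[[0.027,0.008,0,-0.003],[0.027,0.008,0.1,-0.003],[0.027,0.008,0.2,-0.003],[0.027,0.008,0.3,-0.003],[0.027,0.008,0.36,-0.003],[0.027,0.008,0.36,-0.003],[0.027,0.008,0.36,-0.003]])

```text
time: 2.65
ee_pos: [0.4292, -0.1583, 0.0157]
eef_rot: [0.513, 0.858, -0.0, -0.0]
force: [-0.4, -1.1, -0.2]
opening: 0.0881
grip_force: 0.0
```

Call:
apply_moves(series=[[0,0,0,0],[0,0,0,0],[0,0,0,0],[0,0,0,0],[0,0,0,0],[0,0,0,0],[0,0,0,0]], claw=0.5, newtons=25)

```text
time: 3.35
ee_pos: [0.4295, -0.1587, 0.016]
eef_rot: [0.513, 0.858, -0.0, 0.0]
force: [-1.8, -0.5, 5.9]
opening: 0.0546
grip_force: 25.0
```

```bash
python3 - <<'E'
from h import *
plan(.5425,-.223,.05,0)
E
```

```text
row [-0.4405  0.2765 -0.1358] turn 0.2355 pos [ 0.4295 -0.1587  0.016 ] yawy 28.27 F [-1.8  -0.46  5.93] t 3.35 op 0.05460814359531683 j6 -0.87
```

Call:
apply_moves(series=[[0,0,-0.1,0],[0,0,-0.216,0],[-0.15,0.094,-0.216,0.08],[-0.3,0.188,-0.216,0.16],[-0.44,0.276,-0.216,0.236],[-0.44,0.276,-0.216,0.236],[-0.44,0.276,-0.216,0.236],[-0.44,0.276,-0.216,0.236]])

```text
time: 4.15
ee_pos: [0.541, -0.2223, 0.069]
eef_rot: [0.707, 0.707, -0.0, -0.001]
force: [0.8, -0.1, -1.5]
opening: 0.0546
grip_force: 25.0
```

```bash
python3 - <<'E'
from h import *
plan(.542,-.223,.0165,0)
im,d,c=shot('wrist','w2');P=cloud(c,d)
z=P[...,2];m=((z>.036)&(z<.044)).astype(np.uint8);n,l,st,ce=cv2.connectedComponentsWithStats(m)
for i in range(1,n):
    if st[i,4]>500:print(st[i],cv2.minAreaRect((P[l==i][:,:2]*1000).astype(np.float32)))
m=((z>.0905)&(z<.0975));q=P[m]
m=((z>.085)&(z<.1)).astype(np.uint8);n,l,st,ce=cv2.connectedComponentsWithStats(m)
for i in range(1,n):
    if st[i,4]>500:print('high',st[i],cv2.minAreaRect((P[l==i][:,:2]*1000).astype(np.float32)),np.median(z[l==i]))
E
```

```text
row [-0.0031  0.0043  0.21  ] turn 0.0003 pos [ 0.541  -0.2223  0.069 ] yawy 0.03 F [ 0.83 -0.06 -1.51] t 4.15 op 0.05460632831797609 j6 -0.41
[  248     0   140   109 14406] ((543.1809692382812, -123.7686538696289), (55.065670013427734, 40.01348114013672), 2.3375678062438965)
[ 523    6   59  133 1175] ((636.7138061523438, -133.7429962158203), (19.188491821289062, 50.81330108642578), 12.246813774108887)
[  251   119   132   101 11946] ((542.9441528320312, -170.33554077148438), (55.04156494140625, 40.20367431640625), 3.4244446754455566)
[ 490  231  108   79 1012] ((640.1962280273438, -210.7145233154297), (55.88083267211914, 15.229419708251953), 40.980228424072266)
high [  195   273   240    79 14124] ((541.7551879882812, -214.12750244140625), (75.29933166503906, 26.30709457397461), 0.3070395290851593) 0.09346507589971885
```

View pics/w2.png

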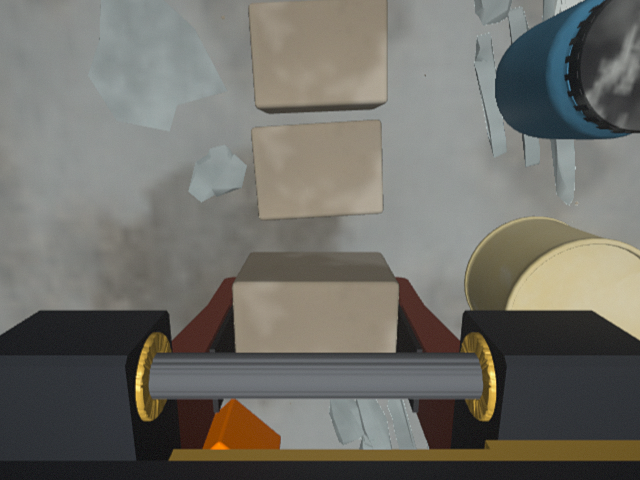

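The wrist view shows the spare held square at (315,300), behind last block c at (318,168). The tin at (560,290) is clear of the fingers. I lower straight down and release.

Call:
apply_moves(series=[[0,0,0.08,0],[0,0,0.15,0],[0,0,0.19,0],[0,0,0.205,0],[0,0,0.21,0],[0,0,0.21,0],[0,0,0.21,0]])

```text
time: 4.9
ee_pos: [0.5427, -0.223, 0.0178]
eef_rot: [0.707, 0.707, 0.0, 0.001]
force: [-0.4, -0.7, -2.0]
opening: 0.0546
grip_force: 25.0
```

Call:
apply_moves(series=[[0,0,0,0],[0,0,0,0],[0,0,0,0],[0,0,0,0],[0,0,0,0]], claw=0.88)

```text
time: 5.4
ee_pos: [0.5423, -0.2229, 0.0173]
eef_rot: [0.707, 0.707, 0.0, 0.0]
force: [0.3, 0.0, 0.4]
opening: 0.0772
grip_force: 0.0
```

```bash
python3 - <<'E'
from h import *
plan(.542,-.290,.10,0)
E
```

```text
row [-0.2684 -0.0009 -0.3309] turn -0.0004 pos [ 0.5423 -0.2229  0.0173] yawy -0.05 F [0.29 0.01 0.44] t 5.4 op 0.07724750290959034 j6 -0.41
```

Call:
apply_moves(series=[[0,0,-0.12,0],[0,0,-0.25,0],[-0.1,0,-0.27,0],[-0.25,0,-0.27,0],[-0.28,0,-0.27,0],[-0.28,0,-0.27,0]])

```text
time: 6.0
ee_pos: [0.542, -0.2939, 0.0846]
eef_rot: [0.708, 0.706, 0.0, 0.0]
force: [-0.4, 0.2, -0.1]
opening: 0.0775
grip_force: 0.0
```

Call:
apply_moves(series=[[0,0,0,0],[0,0,0,0],[0,0,0,0],[0,0,0,0]], claw=0.34)

```text
time: 6.4
ee_pos: [0.5422, -0.2921, 0.0846]
eef_rot: [0.707, 0.707, -0.0, -0.0]
force: [-0.6, -0.8, -0.2]
opening: 0.0491
grip_force: 0.0
```

```bash
cat > look.py <<'E'
import sys
from h import *
n=sys.argv[1]
im,d,c=shot(n,sys.argv[2]);P=cloud(c,d)
z=P[...,2];m=((z>.036)&(z<.044)).astype(np.uint8);k,l,st,ce=cv2.connectedComponentsWithStats(m)
for i in range(1,k):
    q=P[l==i][:,:2]*1000
    if st[i,4]>150 and 480<q[:,0].mean()<620 and -320<q[:,1].mean()<120:
        rc=cv2.minAreaRect(q.astype(np.float32));print(st[i],[np.round(v,1).tolist() for v in rc])
plan(.542,-.290,.02,0)
E
python3 look.py wrist w3; python3 look.py top t3
```

```text
[ 251    0  130   58 6866] [[543.3, -180.2], [55.5, 22.3], 1.4]
[  256    82   123    91 10892] [[543.7, -222.1], [39.8, 55.2], 90.0]
[186 298  34  37 241] [[485.6, -313.9], [24.9, 2.5], 45.8]
row [ 0.009  -0.0011  0.2585] turn -0.0001 pos [ 0.5423 -0.2923  0.0846] yawy -0.01 F [ 0.37  0.64 -0.  ] t 6.45 op 0.04511384708246064 j6 -0.51
[369 239  21  27 483] [[544.0, -172.0], [55.4, 40.5], 2.9]
[394 239  20  27 491] [[544.7, -223.7], [40.3, 55.8], 89.4]
[321 240  20  26 465] [[543.8, -70.5], [53.7, 40.2], 0.1]
[347 240  20  26 469] [[543.7, -125.0], [40.1, 53.7], 89.9]
row [ 0.0095 -0.0012  0.2586] turn -0.0001 pos [ 0.5423 -0.2924  0.0846] yawy -0.02 F [-0.34  0.81 -0.45] t 6.5 op 0.04090973781886238 j6 -0.51
```

Step 1 looks met: the spare is in line, square, and about 12 mm behind c. I lower the part-closed fingers (about 57 mm over their backs) behind the tail face.

Call:
apply_moves(series=[[0,0,0.1,0],[0,0,0.2,0],[0,0,0.25,0],[0,0,0.258,0],[0,0,0.258,0],[0,0,0.258,0]])

```text
time: 7.1
ee_pos: [0.5429, -0.2932, 0.0211]
eef_rot: [0.707, 0.707, 0.0, 0.001]
force: [1.0, -0.2, -0.0]
opening: 0.0299
grip_force: 0.0
```

Call:
apply_moves(series=[[0.03,0,0,0],[0.06,0,0,0],[0.09,0,0,0],[0.11,0,0,0],[0.13,0,0,0],[0.15,0,0,0],[0.165,0,0,0],[0.18,0,0,0]])

```text
time: 7.9
ee_pos: [0.5424, -0.2478, 0.0202]
eef_rot: [0.707, 0.707, 0.0, 0.0]
force: [-0.3, -1.0, 0.9]
opening: 0.0295
grip_force: 0.6
```

Call:
apply_moves(series=[[0.02,0,0,0],[0.04,0,0,0],[0.06,0,0,0],[0.08,0,0,0],[0.1,0,0,0],[0.12,0,0,0],[0.14,0,0,0],[0.15,0,0,0]])

```text
time: 8.7
ee_pos: [0.5424, -0.21, 0.0202]
eef_rot: [0.707, 0.707, 0.0, 0.0]
force: [0.5, -3.6, -0.3]
opening: 0.0299
grip_force: 2.0
```

```bash
python3 look.py top t4
```

```text
[ 316  239   62   27 1417] [[544.5, -103.7], [128.5, 55.7], 89.2]
row [-0.3213 -0.0012  0.0009] turn -0.0003 pos [ 0.5423 -0.2097  0.0202] yawy -0.04 F [-0.03  0.04 -0.04] t 8.75 op 0.030037635274330277 j6 -0.39
```

View pics/t4.png

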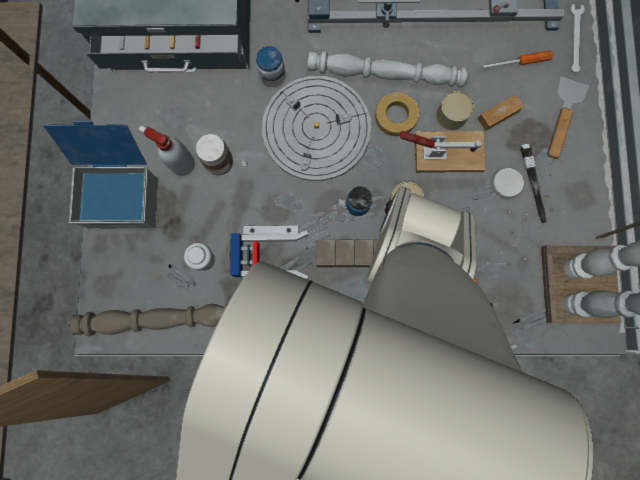

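The top view shows the four blocks closed into one bar at (316–380, 239–266), with its front 18 mm before the mouth and in line with it. I keep pushing slowly into the channel.

Call:
apply_moves(series=[[0.02,0,0,0],[0.04,0,0,0],[0.06,0,0,0],[0.08,0,0,0],[0.1,0,0,0],[0.12,0,0,0],[0.14,0,0,0],[0.16,0,0,0]])

```text
time: 9.55
ee_pos: [0.5423, -0.1699, 0.0202]
eef_rot: [0.707, 0.707, -0.0, 0.0]
force: [0.3, -5.0, 1.3]
opening: 0.0298
grip_force: 2.3
```

```bash
python3 look.py top t5
```

```text
[ 297  240   57   26 1299] [[544.0, -58.8], [118.1, 54.0], 89.6]
row [-0.4829 -0.0008  0.0007] turn -0.0004 pos [ 0.5423 -0.1693  0.0202] yawy -0.04 F [ 0.05 -1.68  1.03] t 9.6 op 0.030019270467647446 j6 -0.32
```

Call:
apply_moves(series=[[0.02,0,0,0],[0.04,0,0,0],[0.06,0,0,0],[0.08,0,0,0],[0.1,0,0,0],[0.12,0,0,0],[0.14,0,0,0],[0.16,0,0,0]])

```text
time: 10.4
ee_pos: [0.5423, -0.1299, 0.0202]
eef_rot: [0.707, 0.707, -0.0, -0.0]
force: [0.2, -5.2, 1.5]
opening: 0.0299
grip_force: 2.5
```

Call:
apply_moves(series=[[0.016,0,0,0],[0.032,0,0,0],[0.048,0,0,0],[0.064,0,0,0],[0.08,0,0,0],[0.088,0,0,0],[0.096,0,0,0]])

```text
time: 11.1
ee_pos: [0.5423, -0.1061, 0.0202]
eef_rot: [0.707, 0.707, -0.0, -0.0]
force: [0.4, -4.7, 1.6]
opening: 0.0298
grip_force: 2.6
```

```bash
python3 look.py top t6; python3 - <<'E'
from h import *
P=cloud(cal('top'),np.load('pics/t6.npy'));im=cv2.imread('pics/t6.png').astype(int)
red=(im[...,2]>120)&(im[...,1]<60)&(im[...,0]<60);red[:225]=0;red[290:]=0;red[:,:235]=0;red[:,270:]=0
q=P[red&(P[...,2]>.03)]*1000;print(len(q),np.percentile(q,[3,50,97],axis=0).round(1))
E
```

```text
[ 267  240   43   26 1003] [[544.2, 19.7], [89.2, 54.0], 89.7]
row [-7.364e-01 -7.000e-04  7.000e-04] turn -0.0004 pos [ 0.5423 -0.1059  0.0202] yawy -0.04 F [ 0.01 -3.95  2.4 ] t 11.15 op 0.029952218725891776 j6 -0.21
104 [[515.7  85.9  39.9]
 [542.   89.6  42.9]
 [568.2  93.   45.7]]
```

Call:
apply_moves(series=[[0.01,0,0,0],[0.02,0,0,0],[0.03,0,0,0],[0.04,0,0,0],[0.048,0,0,0],[0.056,0,0,0],[0.06,0,0,0],[0.064,0,0,0]])

```text
time: 11.95
ee_pos: [0.5423, -0.0904, 0.0202]
eef_rot: [0.707, 0.707, -0.0, -0.0]
force: [0.1, -4.6, 1.9]
opening: 0.0298
grip_force: 2.7
```

Call:
apply_moves(series=[[0.002,0,0,0],[0.004,0,0,0],[0.006,0,0,0],[0.008,0,0,0]])

```text
time: 12.35
ee_pos: [0.5423, -0.0884, 0.0202]
eef_rot: [0.707, 0.707, -0.0, -0.0]
force: [-0.0, -4.7, 1.4]
opening: 0.0296
grip_force: 2.7
```

Call:
apply_moves(series=[[0.002,0,0,0],[0.004,0,0,0],[0.006,0,0,0]])

```text
time: 12.65
ee_pos: [0.5423, -0.0869, 0.0202]
eef_rot: [0.707, 0.707, -0.0, -0.0]
force: [0.5, -5.5, 1.8]
opening: 0.03
grip_force: 2.7
```

Call:
apply_moves(series=[[0.002,0,0,0],[0.004,0,0,0],[0.006,0,0,0]])

```text
time: 12.95
ee_pos: [0.5424, -0.0858, 0.0202]
eef_rot: [0.707, 0.707, -0.0, 0.0]
force: [0.3, -9.3, 2.2]
opening: 0.0298
grip_force: 4.4
```

Call:
apply_moves(series=[[0.002,0,0,0],[0.004,0,0,0],[0.004,0,0,0]])

```text
time: 13.25
ee_pos: [0.5426, -0.0851, 0.0202]
eef_rot: [0.707, 0.707, -0.0, 0.0]
force: [2.1, -9.9, 1.2]
opening: 0.0298
grip_force: 4.9
```

Call:
apply_moves(series=[[0.002,0,0,0],[0.004,0,0,0],[0.004,0,0,0]])

```text
time: 13.55
ee_pos: [0.5428, -0.0845, 0.0202]
eef_rot: [0.707, 0.707, -0.0, 0.001]
force: [0.5, -13.3, 1.2]
opening: 0.0301
grip_force: 6.1
```

Call:
apply_moves(series=[[0.002,0,0,0],[0.003,0,0,0],[0.003,0,0,0],[0.003,0,0,0]])

```text
time: 13.95
ee_pos: [0.5428, -0.0841, 0.0203]
eef_rot: [0.707, 0.707, -0.0, 0.001]
force: [1.1, -15.2, 0.9]
opening: 0.03
grip_force: 7.2
```

That is about 15 N at the hand. Less the 5 N sliding friction, roughly 10–11 N reaches the pad. I hold it there.

Call:
apply_moves(series=[[0,0,0,0],[0,0,0,0],[0,0,0,0],[0,0,0,0],[0,0,0,0],[0,0,0,0],[0,0,0,0],[0,0,0,0]])

```text
time: 14.75
ee_pos: [0.5428, -0.0841, 0.0202]
eef_rot: [0.707, 0.707, -0.0, 0.001]
force: [1.1, -14.4, -0.3]
opening: 0.0303
grip_force: 7.2
```

Call:
apply_moves(series=[[0,0,0,0],[0,0,0,0],[0,0,0,0],[0,0,0,0]])

```text
time: 15.15
ee_pos: [0.5428, -0.0841, 0.0202]
eef_rot: [0.707, 0.707, -0.0, 0.001]
force: [0.0, -14.5, 0.4]
opening: 0.0298
grip_force: 7.2
```

```bash
python3 look.py top t7
```

```text
[252 240  42  28 945] [[542.8, 51.9], [57.8, 87.0], 0.5]
row [-0.8236 -0.0033  0.0024] turn -0.0 pos [ 0.5428 -0.0841  0.0202] yawy -0.0 F [  1.1  -15.18  -0.22] t 15.2 op 0.029787360999418755 j6 -0.17
```

Call:
apply_moves(series=[[-0.004,0,0,0],[-0.008,0,0,0],[-0.014,0,0,0],[-0.02,0,0,0],[-0.06,0,0,0],[-0.12,0,0,0],[-0.2,0,-0.1,0],[-0.3,0,-0.3,0]])

```text
time: 16.0
ee_pos: [0.5398, -0.1556, 0.088]
eef_rot: [0.707, 0.707, -0.002, -0.003]
force: [0.8, -0.6, 0.7]
opening: 0.03
grip_force: 0.0
```

Call:
apply_moves(series=[[0,0,-0.2,0],[-0.1,0,-0.4,0],[-0.1,0,-0.4,0],[-0.1,0,-0.4,0]])

```text
time: 16.4
ee_pos: [0.5429, -0.1816, 0.1914]
eef_rot: [0.708, 0.706, 0.001, 0.002]
force: [0.3, 0.2, -0.3]
opening: 0.0299
grip_force: 0.0
```

```bash
python3 look.py top t8;python3 look.py wrist w8; python3 -c "
import cv2;im=cv2.imread('pics/t8.png')[200:320,215:415];cv2.imwrite('pics/t8c.png',cv2.resize(im,None,fx=4,fy=4))"
```

```text
[ 253  240   81   28 1958] [[543.6, 8.8], [58.0, 168.6], 0.8]
row [-0.4377  0.0019  0.6787] turn -0.001 pos [ 0.5418 -0.1806  0.1897] yawy -0.12 F [-0.07  0.38  0.21] t 16.45 op 0.02968055970474356 j6 -0.34
[ 275    0   85   76 6271] [[544.0, -51.1], [45.6, 55.1], 90.0]
row [-0.4407  0.0054  0.6741] turn -0.0007 pos [ 0.5412 -0.18    0.1886] yawy -0.09 F [-0.46  0.74 -0.71] t 16.5 op 0.029919447361387068 j6 -0.34
```

View pics/t8c.png

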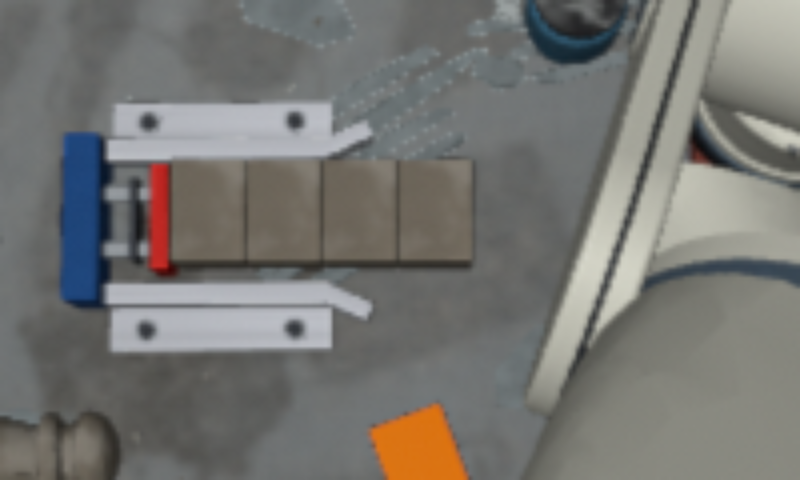

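View pics/w8.png

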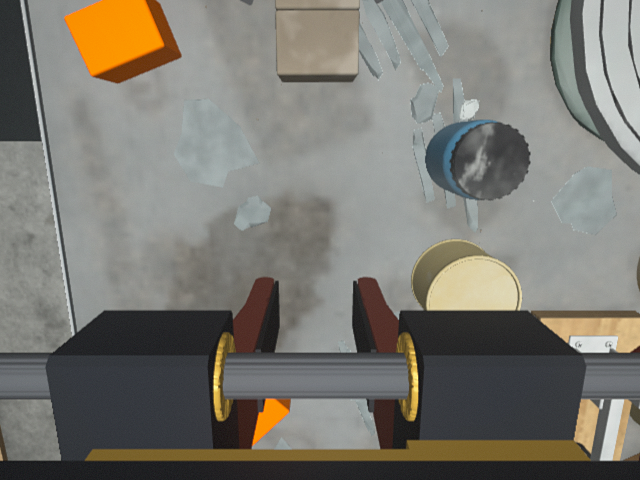

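The top crop shows the four blocks tight and straight in the channel at (172–472, 160–265), touching the red pad at (160,218). The wrist view shows the gripper clear, with the tin at (468,290) and the jar at (480,160) undisturbed. I hand it in.

```bash
python3 -c "
from workcell import finish_job
print(finish_job())"
```

```text
the job is handed in; nothing more can be done
None
```

The job is handed in (no verdict came back): the spare is behind the row, all four blocks sit tight and straight in the channel against the end pad after an estimated 10 N push held for over a second, and the arm is clear at about 16.5 s.

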